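# Kit the capped hydraulic spares into a colour-coded caddy

### The arm

A 6-joint arm with a two-finger parallel gripper is mounted at the origin on the work surface. World frame = base frame: x ahead of the robot, y to its left, z up, the work surface at z = 0. Lengths are in mm, angles in degrees, forces in N, time in s.
With the tool pointing down it reaches from about 350 to 850 mm from the base axis. Payload 8.1 kg.
Tool frame: the origin (TCP) lies between the finger pads; the fingertips stand 22 mm ahead of it and the grasp point (between the pads) lies 3 mm ahead of it; z points along the fingers, y is the direction in which the jaws open and shut (so a half turn about z gives the same grasp; the last joint's range is limited). The gripper opens to 85 mm and grips with 20 to 120 N. Pads are 22 mm wide; open, the fingers measure 114 mm over their backs; the gripper's body (76 mm by 85 mm) begins 54 mm behind the grasp point. The pads swing forward as they close: fully open they stand 13 mm farther back than shut.
Start: joints at [-81.268, 7.471, 85.268, -0, 87.261, -4.893], TCP at [141.359, -583.115, 228.392] pointing down, gripper open.
Joint ranges: [-169.43, 169.43], [-51.17, 129.36], [1.28, 143.12], [-76.62, 256.62], [0, 156.53], [-152.29, 152.29]. Speed limits (degrees/s): [136.94, 136.94, 159.86, 180, 180, 180].

### API

Orientations are given as [roll, pitch, yaw] about the fixed x, y, z axes, in that order (R = Rz(yaw) Ry(pitch) Rx(roll)).
In Python, from bench import r gives the robot as it stands.
- The arm moves only by the tool drive_tool, never from a script. Its argument "moves" is a list of rows, each a list of 2 entries, a list of its own where there are three numbers: the shift along the world's x, y, z in mm, then the turn about the world's z in degrees. A call has exactly 8 rows; each row is the pose to reach, as a shift and turn from the pose commanded when the call began; what a row does not reach only later rows make up. A row lasts 1/12 s, in which the tool goes at most 41.7 mm and 7.16 degrees, less where a joint would pass 70% of its speed; a pose out of reach is approached as far as the arm can. A call with a gripper value outside its range is refused whole. "fingers" is the finger opening in mm, from 0 to 85.4, set as the call begins (left out, the last holds). The fingers move at their own pace and stop on an object; "squeeze" is the grip in N (left out, the last holds). Time passes only in rows, so rows that repeat a pose let the fingers close, or fill a call up. It gives the time, the measured TCP pose, the force and the opening at its end, in the units of the state.
- r.sense(): the state, without advancing time (a new reading comes with each control period).
- r.snapshot(name): name is "side" or "top"; returns a dict with "pixels" (480x640x3 uint8, red, green, blue), "camera_matrix" (3x3 intrinsics, pixels), "xyz" and "orientation" of the camera in the world. Camera axes: x right, y down, z forward; pixel columns grow to the right and rows downward; lengths in mm; the calibration is good to about 2 mm. A picture is of the moment at which its call begins. There is no depth.
- r.hand_in(): hands the job in, once; it reports no verdict.
The state is a dict: "time": time; "joint_pos": joint angles; "qd": joint speeds; "joint_efforts": joint torques, N m; "tool_pos": TCP position; "tcp_rot": TCP orientation; "ft_force": force on the tool from outside, world axes, zero at the start; "wrist_torque": the same for the moment, N m; "finger_gap": finger opening in mm.
Only numpy, scipy, OpenCV 4.12 (cv2) and the standard library are available. Lean on these libraries where they do the work, as an engineer would, in place of code of your own. Each camera call takes 0.05 s, during which the arm holds its last target.

### The job

Pick this order: stand each of the four spare parts with a yellow, green, blue or white cap upright, cap on top, on the floor of the caddy compartment of its cap's colour. The two red-capped look-alikes are rejects: leave them standing where they are throughout. Finish with everything released and at rest.

Things in the scene. Friction and masses are not known exactly. Their poses are not given: they have to be found in the camera images.
- cartridge_yellow: Valve cartridge: upright steel cylinder, diameter 44 mm, with a black rubber groove (diameter 38, 24 to 30 mm height), plain steel from 30 to 60 mm height; on top a YELLOW plastic cap (diameter 35, from 60 to 76 mm height). Stands upright on the table, any yaw. Mass 0.2 to 0.42 kg. Origin: centre of the underside; z up along its axis.
- block_green: Manifold block: upright aluminium block 46 mm (its x) by 40 mm (its y) by 60 mm high, dark round ports on its two x faces; on top a GREEN plastic cap (diameter 35, from 60 to 76 mm height). Stands upright on the table, any yaw. Mass 0.2 to 0.42 kg. Origin: centre of the underside; z up along its axis.
- nipple_blue: Pipe nipple: dark steel, round stem diameter 38 mm up to 30 mm height, then a hexagon 42 mm across flats from 30 to 60 mm height (one pair of flats faces along its x, the others 60 degrees on); on top a BLUE plastic cap (diameter 35, from 60 to 76 mm height). Stands upright on the table, any yaw. Mass 0.2 to 0.42 kg. Origin: centre of the underside; z up along its axis.
- bushing_white: Flanged bushing: brass, round foot flange diameter 58 mm, 10 mm thick, above it a plain barrel of diameter 40 up to 60 mm height; on top a WHITE plastic cap (diameter 35, from 60 to 76 mm height). Stands upright on the table, any yaw. Mass 0.2 to 0.42 kg. Origin: centre of the underside; z up along its axis.
- cartridge_red: Rejected look-alike, to be left alone. Valve cartridge: upright steel cylinder, diameter 44 mm, with a black rubber groove (diameter 38, 24 to 30 mm height), plain steel from 30 to 60 mm height; on top a RED plastic cap (diameter 35, from 60 to 76 mm height). Stands upright on the table, any yaw. Mass 0.2 to 0.42 kg. Origin: centre of the underside; z up along its axis.
- bushing_red: Rejected look-alike, to be left alone. Flanged bushing: brass, round foot flange diameter 58 mm, 10 mm thick, above it a plain barrel of diameter 40 up to 60 mm height; on top a RED plastic cap (diameter 35, from 60 to 76 mm height). Stands upright on the table, any yaw. Mass 0.2 to 0.42 kg. Origin: centre of the underside; z up along its axis.
- bin_yellow: Yellow compartment of the grey caddy: an open square plastic bin, outside 84 x 84 mm, 32 mm high, walls and floor 3 mm thick (inside 78 x 78 mm). Fixed; it stands on the caddy's 4 mm floor, so its rim is 36 mm and its inner floor 7 mm above the table. Four such bins stand in one row, centres 92 mm apart, colours in shuffled order, sides parallel to the row. Origin: centre of its underside; z up, x and y along its sides.
- bin_green: Green compartment of the grey caddy: an open square plastic bin, outside 84 x 84 mm, 32 mm high, walls and floor 3 mm thick (inside 78 x 78 mm). Fixed; it stands on the caddy's 4 mm floor, so its rim is 36 mm and its inner floor 7 mm above the table. Four such bins stand in one row, centres 92 mm apart, colours in shuffled order, sides parallel to the row. Origin: centre of its underside; z up, x and y along its sides.
- bin_blue: Blue compartment of the grey caddy: an open square plastic bin, outside 84 x 84 mm, 32 mm high, walls and floor 3 mm thick (inside 78 x 78 mm). Fixed; it stands on the caddy's 4 mm floor, so its rim is 36 mm and its inner floor 7 mm above the table. Four such bins stand in one row, centres 92 mm apart, colours in shuffled order, sides parallel to the row. Origin: centre of its underside; z up, x and y along its sides.
- bin_white: White compartment of the grey caddy: an open square plastic bin, outside 84 x 84 mm, 32 mm high, walls and floor 3 mm thick (inside 78 x 78 mm). Fixed; it stands on the caddy's 4 mm floor, so its rim is 36 mm and its inner floor 7 mm above the table. Four such bins stand in one row, centres 92 mm apart, colours in shuffled order, sides parallel to the row. Origin: centre of its underside; z up, x and y along its sides.

How it is judged (in metres and radians):
At the end, for the whole second after the job is handed in: Each of the four parts stands on the floor of the bin of its cap's colour (axis within 35 mm of the bin's centre, underside within 10 mm of the bin's, tilt under 0.15 rad), let go and at rest; both red-capped parts upright, at rest, within 20 mm of where they began (horizontal distance between cartridge_yellow and bin_yellow below 0.035 m and z of cartridge_yellow in the frame of bin_yellow between -0.002 and 0.01 m and angle between each of cartridge_yellow, block_green, nipple_blue, bushing_white, cartridge_red, bushing_red's own z axis and vertical below 0.15 rad and linear speed of each of cartridge_yellow, block_green, nipple_blue, bushing_white, cartridge_red, bushing_red below 0.02 m/s and angular speed of each of cartridge_yellow, block_green, nipple_blue, bushing_white below 0.2 rad/s and contact force between the fingers and cartridge_yellow below 0.1 N and horizontal distance between block_green and bin_green below 0.035 m and z of block_green in the frame of bin_green between -0.002 and 0.01 m and contact force between the fingers and block_green below 0.1 N and horizontal distance between nipple_blue and bin_blue below 0.035 m and z of nipple_blue in the frame of bin_blue between -0.002 and 0.01 m and contact force between the fingers and nipple_blue below 0.1 N and horizontal distance between bushing_white and bin_white below 0.035 m and z of bushing_white in the frame of bin_white between -0.002 and 0.01 m and contact force between the fingers and bushing_white below 0.1 N and distance of each of cartridge_red, bushing_red from where it was at the start of the episode below 0.02 m); the robot touches nothing.
It fails at once if a red-capped part was moved 20 mm or more or tipped over (distance of any of cartridge_red, bushing_red from where it was at the start of the episode above 0.02 m or angle between any of cartridge_red, bushing_red's own z axis and vertical above 0.4 rad).
It also fails if it takes over 104 s, if anything falls off the work surface, if the arm or the gripper's body presses on something with over 40 N, if the wrist force passes 120 N, or if a joint passes its speed limit or range.

## Working session

There is one attempt and no reset: what is moved stays moved. The work goes in short steps, Python scripts to look and compute and a tool call to move; the robot and the scene stay as the last step left them, time stands still between calls to the robot, and variables do not carry over. Pictures are saved under pics/ and viewed, and the job is handed in when it is done.

Besides the shell and the picture viewer there is one more tool, called by a JSON object that holds its "fn" and its "kwargs", one argument or row to a line. drive_tool: Moves the arm, as the interface text tells. Its arguments: {"type":"object","properties":{"moves":{"type":"array","items":{"type":"array"}},"fingers":{"type":"number"},"squeeze":{"type":"number"}},"required":["moves"]}

```bash
mkdir -p pics; ls; python3 - <<'E'
from bench import r
import cv2
print(r.sense())
for n in("top","side"):
    s=r.snapshot(n); cv2.imwrite(f"pics/{n}0.png",s["pixels"][:,:,::-1]); print(n,s["camera_matrix"],s["xyz"],s["orientation"])
E
```

```text
pics
{'time': 0.0, 'joint_pos': array([-8.12675481e+01,  7.51447980e+00,  8.53308846e+01, -4.75832555e-04,
        8.72634398e+01, -4.89312268e+00]), 'qd': array([ 0.01460632, -0.01282559, -0.00642519, -0.03165133,  0.06767384,
        0.01923298]), 'joint_efforts': array([-1.67525868e-03, -5.69396389e+01, -5.00557995e+01, -4.07881880e-04,
        1.44922215e-02,  1.80596112e-05]), 'tool_pos': array([ 141.27553763, -582.53549081,  227.33562816]), 'tcp_rot': array([-1.79891552e+02, -8.80718720e-03,  1.36255894e+01]), 'ft_force': array([-0.26909838, -0.08183763,  0.24554792]), 'wrist_torque': array([-0.03384196,  0.01260177, -0.0219234 ]), 'finger_gap': 85.5919951387111}
top [[620.88656652   0.         322.59543111]
 [  0.         620.88656652 249.16574076]
 [  0.           0.           1.        ]] [ 417.92824444   -3.50341761 1369.44753096] [-174.55804579    0.64480961  -91.17906119]
side [[587.29644064   0.         311.06910285]
 [  0.         587.29644064 243.03668979]
 [  0.           0.           1.        ]] [ 423.99339898 -853.10371365  980.94974959] [-137.17853415    0.9911641    -8.69713641]
```

View pics/top0.png

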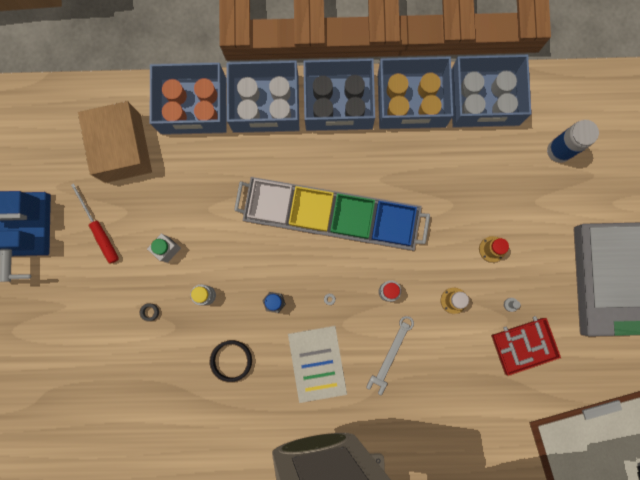

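View pics/side0.png

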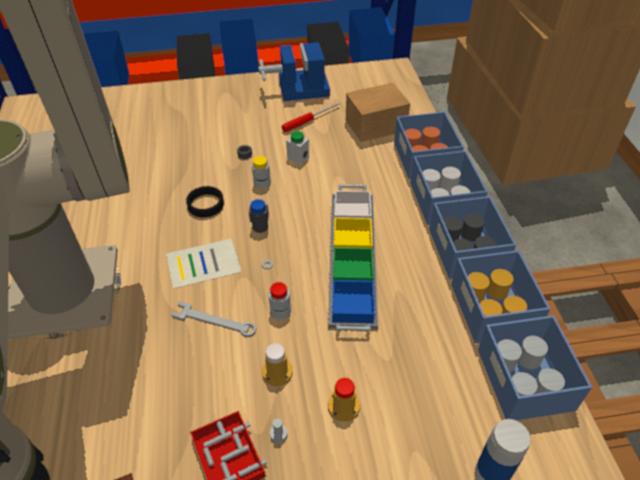

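Top view: parts are green (160,247), yellow (201,295), blue (274,302), white (459,300), with the reds at (391,291) and (499,247). Bins run white (269,203), yellow (312,210), green (353,217), blue (397,224). Next I'll measure them.

```bash
cat > h.py <<'E'
import numpy as np,cv2
from scipy.spatial.transform import Rotation as R
def ray(s,uv):
    M=R.from_euler('xyz',s["orientation"],degrees=True).as_matrix()
    d=M@np.linalg.inv(s["camera_matrix"])@np.array([uv[0],uv[1],1.]); return np.array(s["xyz"]),d/np.linalg.norm(d)
def onz(s,uv,z):
    o,d=ray(s,uv); return o+d*(z-o[2])/d[2]
def proj(s,p):
    M=R.from_euler('xyz',s["orientation"],degrees=True).as_matrix()
    q=s["camera_matrix"]@(M.T@(np.array(p)-s["xyz"])); return q[:2]/q[2]
def two(s1,u1,s2,u2):
    o1,d1=ray(s1,u1);o2,d2=ray(s2,u2)
    A=np.stack([d1,-d2],1);t=np.linalg.lstsq(A,o2-o1,rcond=None)[0]
    a=o1+d1*t[0];b=o2+d2*t[1];return (a+b)/2,np.linalg.norm(a-b)
H={"yellow":[(20,34,120,100)],"green":[(45,85,90,40)],"blue":[(105,125,150,60)],"red":[(0,8,170,80),(173,180,170,80)],"white":[(0,180,0,150)]}
def comps(img,c,box=None,amin=60):
    hsv=cv2.cvtColor(img,cv2.COLOR_RGB2HSV); m=np.zeros(img.shape[:2],np.uint8)
    for a,b,s,v in H[c]:
        m|=cv2.inRange(hsv,(a,s,v),(b,255 if c!="white" else 70,255))
    if box: 
        k=np.zeros_like(m);k[box[1]:box[3],box[0]:box[2]]=1;m*=k
    n,l,st,ce=cv2.connectedComponentsWithStats(m)
    return [(ce[i].round(1).tolist(),st[i].tolist()) for i in range(1,n) if st[i][4]>=amin]
E
python3 - <<'E'
from h import *; from bench import r
t=r.snapshot("top");s=r.snapshot("side")
for c in H:
    print(c,"T",[(a,b) for a,b in comps(t["pixels"],c,(140,170,520,325))])
    print(c,"S",[(a,b) for a,b in comps(s["pixels"],c,(220,120,380,430))])
def crop(s,x,y,w,h,n):
    cv2.imwrite(n,cv2.resize(s["pixels"][y:y+h,x:x+w,::-1],None,fx=8,fy=8,interpolation=cv2.INTER_CUBIC))
crop(t,140,230,90,75,"pics/c1.png");crop(t,245,280,90,70,"pics/c2.png");crop(s,240,125,80,75,"pics/c3.png");crop(s,235,190,50,50,"pics/c4.png")
E
```

```text
yellow T [([310.7, 208.4], [289, 186, 45, 45, 1573]), ([199.2, 294.2], [191, 287, 17, 16, 216])]
yellow S [([259.7, 161.6], [253, 155, 15, 14, 163]), ([352.7, 232.2], [334, 217, 39, 31, 1153]), ([273.4, 374.0], [263, 362, 25, 23, 193]), ([347.6, 407.0], [334, 394, 25, 26, 236]), ([331.3, 405.2], [329, 397, 7, 16, 60])]
green T [([352.3, 215.6], [331, 194, 44, 45, 1517]), ([159.1, 246.1], [152, 239, 16, 15, 197])]
green S [([296.6, 136.3], [291, 131, 12, 12, 120]), ([352.9, 263.5], [333, 247, 41, 33, 1256])]
blue T [([393.9, 222.8], [372, 201, 44, 44, 1496]), ([272.9, 301.7], [265, 294, 16, 16, 201])]
blue S [([257.5, 206.5], [251, 200, 14, 14, 159]), ([352.9, 301.2], [333, 281, 41, 42, 1672])]
red T [([499.9, 246.1], [492, 238, 17, 17, 216]), ([391.2, 290.3], [384, 283, 16, 15, 185])]
red S [([293.0, 124.4], [282, 120, 29, 12, 184]), ([278.2, 289.8], [270, 282, 17, 17, 223]), ([344.4, 387.5], [335, 378, 20, 21, 316]), ([231.8, 420.5], [220, 411, 24, 19, 273])]
white T [([271.5, 202.0], [247, 179, 45, 44, 1163]), ([165.2, 239.4], [157, 233, 17, 16, 60]), ([460.0, 299.6], [452, 292, 17, 17, 208])]
white S [([352.0, 206.5], [333, 188, 39, 28, 580]), ([228.0, 258.5], [220, 239, 21, 38, 592]), ([236.9, 325.0], [220, 318, 36, 17, 235]), ([274.5, 351.0], [266, 343, 18, 17, 238]), ([277.5, 423.8], [270, 419, 17, 11, 92])]
```

View pics/c1.png

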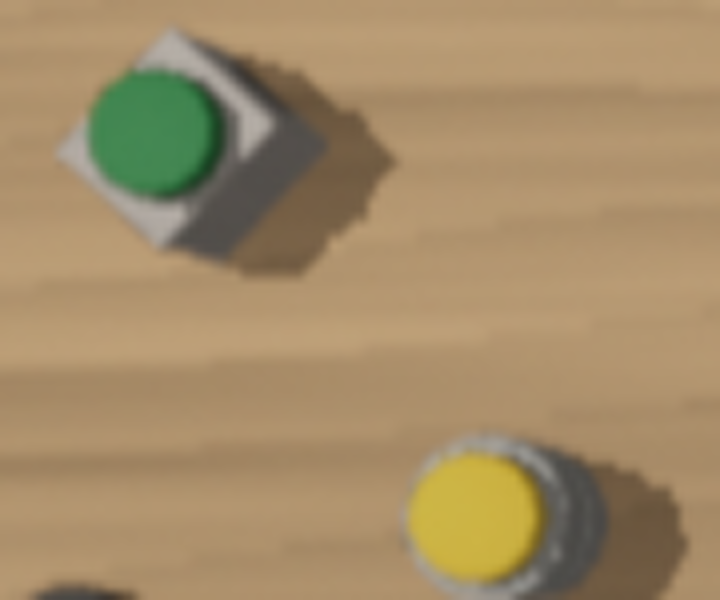

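View pics/c2.png

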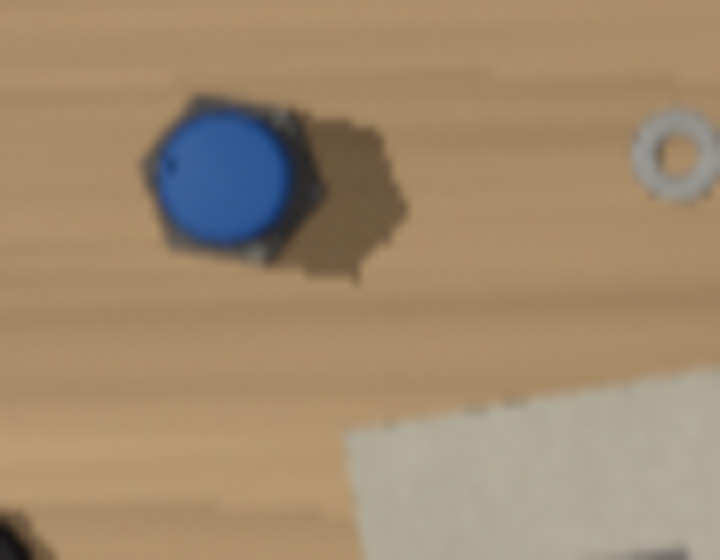

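View pics/c3.png

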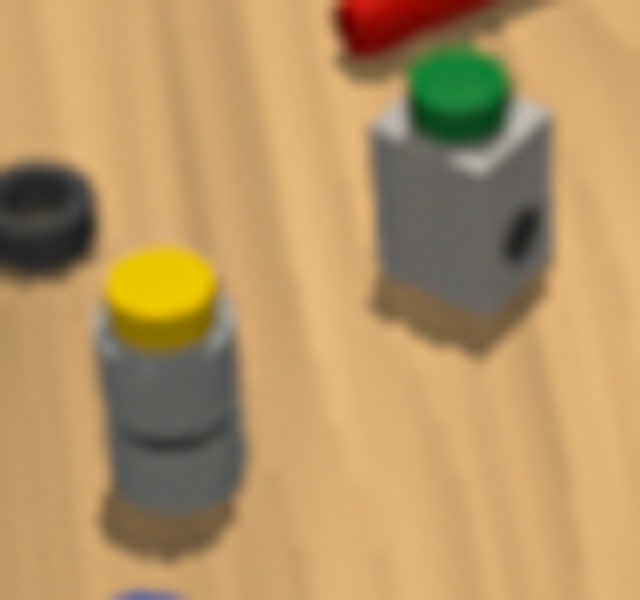

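View pics/c4.png

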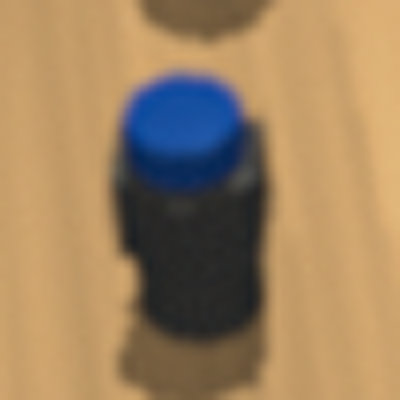

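```bash
python3 - <<'E'
from h import *; from bench import r
t=r.snapshot("top");s=r.snapshot("side")
T=dict(yellow=(199.2,294.2),green=(159.1,246.1),blue=(272.9,301.7),white=(460,299.6),redC=(391.2,290.3),redB=(499.9,246.1))
S=dict(yellow=(259.7,161.6),green=(296.6,136.3),blue=(257.5,206.5),white=(274.5,351),redC=(278.2,289.8),redB=(344.4,387.5))
for c in T:
    p,e=two(t,T[c],s,S[c]); print(c,onz(t,T[c],75)[:2].round(1),"side",onz(s,S[c],71)[:2].round(1),p.round(1),e.round(1))
def ct(s,c,box):
    hsv=cv2.cvtColor(s["pixels"],cv2.COLOR_RGB2HSV); m=np.zeros(hsv.shape[:2],np.uint8)
    for a,b,S_,v in H[c]: m|=cv2.inRange(hsv,(a,S_,v),(b,255 if c!="white" else 70,255))
    k=np.zeros_like(m);k[box[1]:box[3],box[0]:box[2]]=1
    cs=cv2.findContours(m*k,cv2.RETR_EXTERNAL,cv2.CHAIN_APPROX_NONE)[0]
    return cv2.minAreaRect(max(cs,key=cv2.contourArea))
C=[]
for c,bx in dict(white=(245,170,300,235),yellow=(285,180,340,240),green=(325,185,380,245),blue=(370,195,420,250)).items():
    q=ct(t,c,bx);P=onz(t,q[0],36)[:2];C.append(P)
    q2=ct(s,c,(325,180,380,328)); print("bin",c,P.round(1),[round(x) for x in q[1]],q[2],"side",onz(s,q2[0],36)[:2].round(1))
C=np.array(C); d=(C[-1]-C[0]);print("row",np.degrees(np.arctan2(d[1],d[0])),np.linalg.norm(d)/3, C.mean(0))
u=d/np.linalg.norm(d);print([ (C.mean(0)+u*92*k).round(1) for k in(-1.5,-.5,.5,1.5)])
g=[np.array(onz(t,(140+x/8-.4,230+y/8-.4),60)[:2]) for x,y in((172,28),(275,122),(162,247),(58,152))]
print("block",np.mean(g,0).round(1))
for i in range(4):
    e=g[(i+1)%4]-g[i];print(np.linalg.norm(e).round(1),np.degrees(np.arctan2(e[1],e[0])).round(1))
h=[np.array(onz(t,(245+x/8-.4,280+y/8-.4),60)[:2]) for x,y in((195,97),(288,112),(327,190),(265,262),(170,245),(142,165))]
print("hex",np.mean(h,0).round(1))
for i in range(6):
    e=h[(i+1)%6]-h[i];print(np.linalg.norm(e).round(1),(np.degrees(np.arctan2(e[1],e[0]))%60).round(1),(np.degrees(np.arctan2(e[1],e[0]))).round(1))
E
```

```text
yellow [452.8 267.7] side [453.7 270.5] [453.2 268.1  73. ] 0.7
green [555.4 351.9] side [555.6 354.8] [555.5 352.6  72.7] 0.3
blue [434.  114.1] side [434.2 113.7] [434.1 114.5  70.2] 0.1
white [ 430.3 -274.1] side [ 430.5 -269. ] [ 430.4 -273.5   78. ] 0.2
redC [ 452.6 -132.3] side [ 453.1 -130.4] [ 452.8 -132.4   73.6] 0.4
redB [ 539.9 -361.9] side [ 541.3 -361.2] [ 540.5 -362.4   73.2] 0.9
bin white [654.3 123.4] [38, 39] 10.304845809936523 side [654.9 130.3]
bin yellow [634.8  32.9] [40, 40] 10.30484676361084 side [637.5  32.7]
bin green [616.8 -56.9] [39, 39] 9.7824068069458 side [619.5 -57.9]
bin blue [ 599.1 -146.6] [39, 38] 9.462322235107422 side [ 599.3 -155.7]
row -101.55398397710577 91.855135948034 [626.27811007 -11.83172046]
[array([653.9, 123.4]), array([635.5,  33.2]), array([617.1, -56.9]), array([ 598.6, -147. ])]
block [555.6 353.2]
37.7 -133.1
44.3 137.5
38.0 47.0
44.4 -42.9
hex [433.8 114.2]
24.9 19.7 -100.3
22.9 25.7 -154.3
24.8 18.1 138.1
25.4 18.8 78.8
22.3 18.7 18.7
22.6 21.1 -38.9
```

{"fn": "drive_tool", "kwargs": {
  "moves": [
    [[20,22,0],6],
    [[50,54,0],13],
    [[80,86,0],20],
    [[110,118,0],27],
    [[140,150,0],34],
    [[170,182,0],41],
    [[200,214,0],48],
    [[225,240,0],54]
  ],
  "fingers": 85,
  "squeeze": 60
}}

```text
time: 0.97
tool_pos: [362.1, -346.9, 228.6]
tcp_rot: [180.0, 0.0, 68.0]
ft_force: [0.3, 0.1, -0.8]
finger_gap: 85.1
```

{"fn": "drive_tool", "kwargs": {
  "moves": [
    [[25,27,0],6],
    [[50,54,0],12],
    [[64,69,-10],12.4],
    [[64,69,-30],12.4],
    [[64,69,-50],12.4],
    [[64,69,-60],12.4],
    [[64,69,-68],12.4],
    [[64,69,-68],12.4]
  ]
}}

```text
time: 1.63
tool_pos: [424.1, -279.1, 158.6]
tcp_rot: [-179.8, -0.1, 80.0]
ft_force: [-0.4, -0.0, -0.9]
finger_gap: 84.9
```

```bash
python3 - <<'E'
from h import *; from bench import r
print(r.sense()["tool_pos"])
s=r.snapshot("side");s=r.snapshot("side");print(r.sense()["tool_pos"])
cv2.imwrite("pics/s1.png",s["pixels"][:,:,::-1])
E
```

```text
[ 424.0977711  -279.10320659  158.60350289]
[ 425.10239931 -280.05292815  160.95853406]
```

View pics/s1.png

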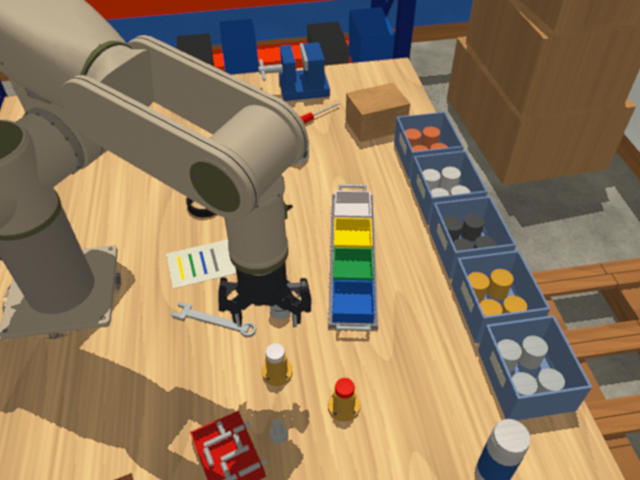

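{"fn": "drive_tool", "kwargs": {
  "moves": [
    [[5,6,0],0],
    [[5,6,-20],0],
    [[5,6,-40],0],
    [[5,6,-50],0],
    [[5,6,-60],0],
    [[5,6,-60],0],
    [[5,6,-60],0],
    [[5,6,-60],0]
  ]
}}

```text
time: 2.4
tool_pos: [430.8, -274.1, 101.5]
tcp_rot: [179.9, 0.0, 80.0]
ft_force: [1.1, 0.0, 0.3]
finger_gap: 85.1
```

```bash
python3 - <<'E'
from h import *; from bench import r
for i in range(3): print(r.sense()["tool_pos"],r.sense()["tcp_rot"]); s=r.snapshot("side")
cv2.imwrite("pics/s2.png",cv2.resize(s["pixels"][220:420,180:380,::-1],None,fx=3,fy=3))
E
```

```text
[ 430.75126356 -274.07916046  101.54464742] [1.79922944e+02 4.02954995e-02 8.00200272e+01]
[ 430.85760173 -274.17640699  101.69012115] [1.79901465e+02 5.20916809e-02 8.00185412e+01]
[ 430.83999832 -274.18305166  101.66446107] [1.79899726e+02 5.51095542e-02 8.00207820e+01]
```

View pics/s2.png

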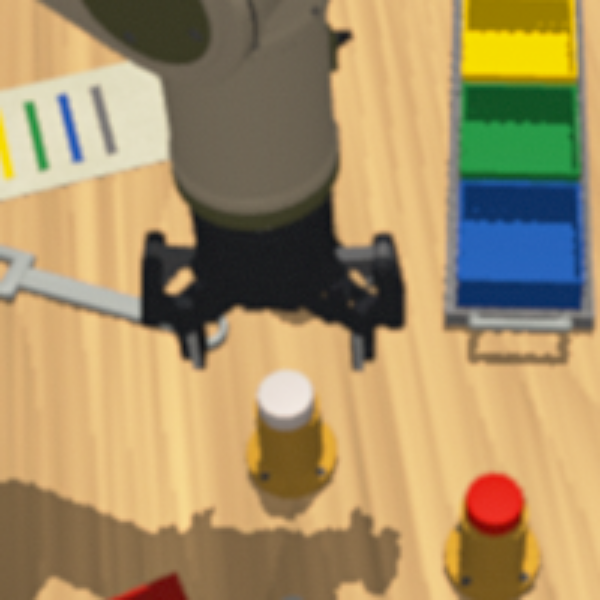

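```bash
python3 - <<'E'
from h import *; from bench import r
s=r.snapshot("side");t=r.snapshot("top")
for p in [(430.5,-274,76),(430.8,-274.2,79),(430.8,-274.2,92),(430.8-42,-274.2+7,92),(430.8+42,-274.2-7,92),(430.8+42,-274.2-7,79)]: print(p,proj(s,p).round(1),(proj(s,p)-[180,220])*3,proj(t,p).round(1))
cv2.imwrite("pics/t2.png",cv2.resize(t["pixels"][240:360,400:520,::-1],None,fx=5,fy=5))
E
```

```text
(430.5, -274, 76) [274.6 351.9] [283.81509254 395.56177158] [460.  299.5]
(430.8, -274.2, 79) [274.7 351. ] [284.0354032  393.04431589] [460.4 299.4]
(430.8, -274.2, 92) [274.2 347. ] [282.65711398 381.07637484] [461.8 299.3]
(388.8, -267.2, 92) [250.3 347. ] [210.88262018 380.94035441] [459.2 320. ]
(472.8, -281.2, 92) [298.2 347.1] [354.55931054 381.21263727] [464.3 278.7]
(472.8, -281.2, 79) [298.4 351.1] [355.28671916 393.18989278] [463. 279.]
```

View pics/t2.png

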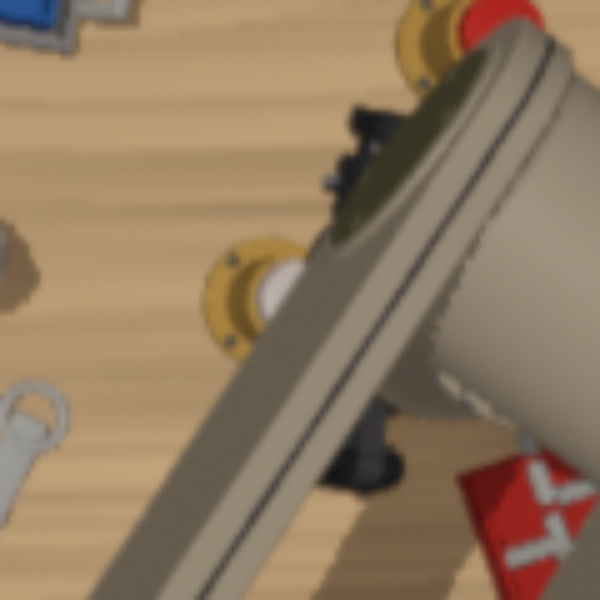

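{"fn": "drive_tool", "kwargs": {
  "moves": [
    [[0,0,-8],0],
    [[0,0,-20],0],
    [[0,0,-32],0],
    [[0,0,-40],0],
    [[0,0,-46],0],
    [[0,0,-50],0],
    [[0,0,-50],0],
    [[0,0,-50],0]
  ]
}}

```text
time: 3.32
tool_pos: [430.0, -273.5, 50.2]
tcp_rot: [-180.0, -0.0, 80.0]
ft_force: [0.1, 0.5, 0.6]
finger_gap: 85.0
```

```bash
python3 - <<'E'
from h import *; from bench import r
s=r.snapshot("side");x=r.sense();print(x["tool_pos"],x["ft_force"])
cv2.imwrite("pics/s3.png",cv2.resize(s["pixels"][270:420,200:350,::-1],None,fx=4,fy=4,interpolation=cv2.INTER_CUBIC))
E
```

```text
[ 430.34150347 -273.76762964   50.65394196] [ 0.32602859 -0.22501658  0.79872395]
```

View pics/s3.png

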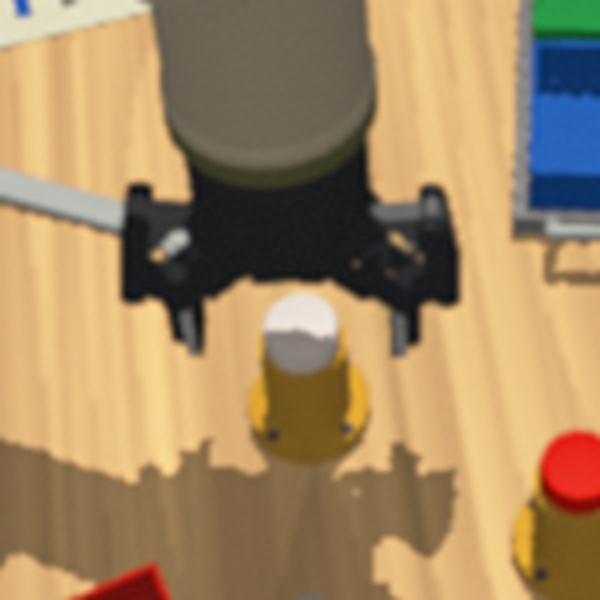

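```bash
python3 - <<'E'
from h import *; from bench import r
t=r.snapshot("top")
cv2.imwrite("pics/t3.png",cv2.resize(t["pixels"][245:355,400:520,::-1],None,fx=6,fy=5.45,interpolation=cv2.INTER_CUBIC))
for p in [(430.5,-274,76),(472,-281.5,32),(472,-281.5,45),(389,-266,45)]: print(p,(proj(t,p)-[400,245])*[6,5.45])
E
```

```text
(430.5, -274, 76) [360.20939749 297.14349835]
(472, -281.5, 32) [350.67504105 192.73208945]
(472, -281.5, 45) [358.24746686 191.23974026]
(389, -266, 45) [323.98625284 405.95105932]
```

View pics/t3.png

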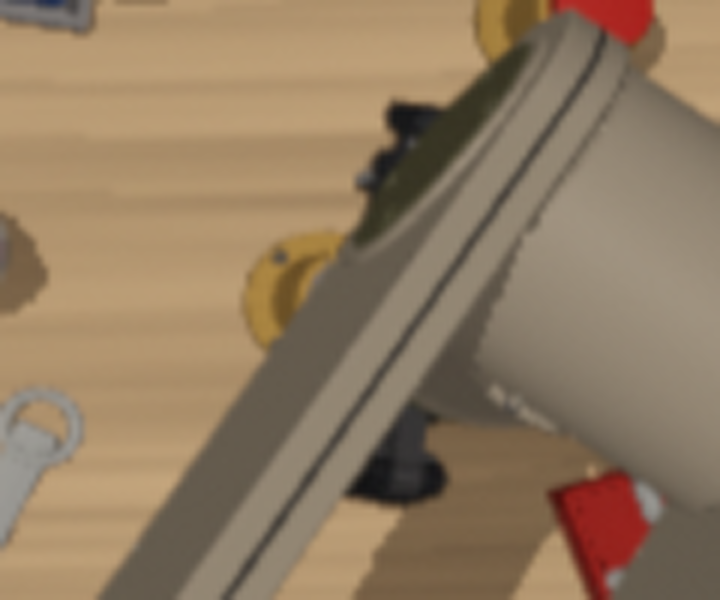

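```bash
python3 - <<'E'
from h import *; from bench import r
t=r.snapshot("top");s=r.snapshot("side")
print(two(t,(400+365/6,245+182/5.45),s,(200+405/4,270+350/4)))
print(two(t,(400+362/6,245+182/5.45),s,(200+405/4,270+340/4)))
# knuckle near(outer x-) centre
print(two(t,(400+398/6,245+485/5.45),s,(200+135/4,270+245/4)))
print(two(t,(400+415/6,245+115/5.45),s,(200+445/4,270+245/4)))
E
```

```text
(array([ 476.11511137, -281.54408432,   56.91195473]), np.float64(2.1564544689135006))
(array([ 476.24029962, -279.44876851,   61.90422365]), np.float64(2.796527265355873))
(array([ 364.23708813, -268.29204236,  148.19355497]), np.float64(2.9943915445492304))
(array([ 496.23215674, -282.11785347,  136.83227997]), np.float64(1.2923884201515328))
```

{"fn": "drive_tool", "kwargs": {
  "moves": [
    [[0,0,-5],0],
    [[0,0,-5],0],
    [[0,0,-5],0],
    [[0,0,-5],0],
    [[0,0,-5],0],
    [[0,0,-5],0],
    [[0,0,-5],0],
    [[0,0,-5],0]
  ],
  "fingers": 20
}}

```text
time: 4.18
tool_pos: [430.4, -273.8, 45.7]
tcp_rot: [180.0, 0.0, 80.0]
ft_force: [0.1, 1.3, 4.5]
finger_gap: 37.0
```

```bash
python3 - <<'E'
from h import *; from bench import r
s=r.snapshot("side");s=r.snapshot("side");x=r.sense();print(x["tool_pos"],x["ft_force"],x["finger_gap"],x["time"])
cv2.imwrite("pics/s4.png",cv2.resize(s["pixels"][270:420,200:350,::-1],None,fx=4,fy=4,interpolation=cv2.INTER_CUBIC))
E
```

```text
[ 430.3529877  -273.74530363   45.72402165] [-0.71368474  0.02431302  3.75120507] 37.15164625873397 4.2833
```

View pics/s4.png

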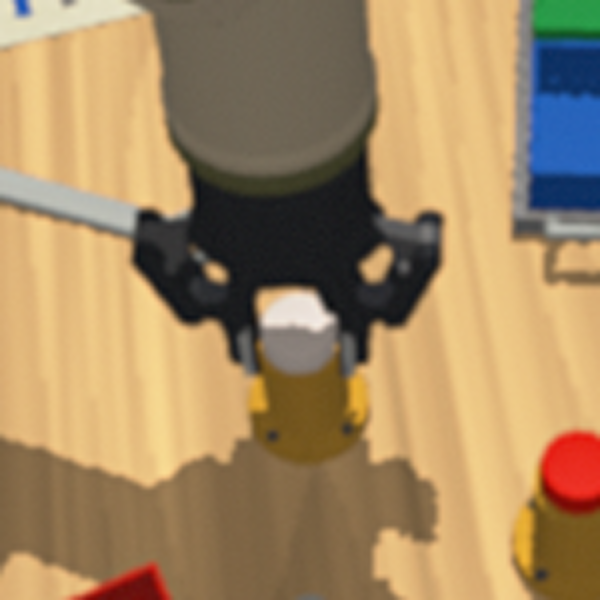

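{"fn": "drive_tool", "kwargs": {
  "moves": [
    [[0,0,0],0],
    [[0,0,0],0],
    [[0,0,-2],0],
    [[0,0,-5],0],
    [[0,0,-8],0],
    [[0,0,-8],0],
    [[0,0,-8],0],
    [[0,0,-8],0]
  ],
  "fingers": 60
}}

```text
time: 4.95
tool_pos: [430.1, -273.5, 37.3]
tcp_rot: [-180.0, -0.0, 80.0]
ft_force: [-0.4, -0.0, -0.4]
finger_gap: 59.8
```

{"fn": "drive_tool", "kwargs": {
  "moves": [
    [[0,0,0],0],
    [[0,0,0],0],
    [[0,0,0],0],
    [[0,0,0],0],
    [[0,0,0],0],
    [[0,0,0],0],
    [[0,0,0],0],
    [[0,0,0],0]
  ],
  "fingers": 20
}}

```text
time: 5.62
tool_pos: [430.5, -273.9, 37.9]
tcp_rot: [180.0, 0.0, 80.0]
ft_force: [1.2, 0.2, 5.9]
finger_gap: 38.3
```

```bash
python3 - <<'E'
from h import *; from bench import r
s=r.snapshot("side");x=r.sense();print(x["tool_pos"],x["ft_force"],x["finger_gap"],x["time"])
cv2.imwrite("pics/s5.png",cv2.resize(s["pixels"][270:420,200:350,::-1],None,fx=4,fy=4,interpolation=cv2.INTER_CUBIC))
E
```

```text
[ 430.53560891 -273.83736667   37.91794243] [-0.50796585  0.95882351  6.23913672] 38.01223204755253 5.6667
```

View pics/s5.png

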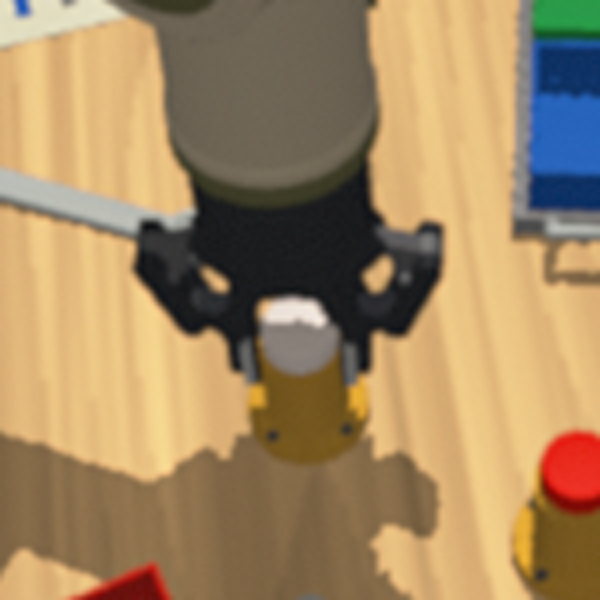

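{"fn": "drive_tool", "kwargs": {
  "moves": [
    [[0,0,3],0],
    [[0,0,10],0],
    [[0,0,25],0],
    [[0,0,45],0],
    [[0,0,65],0],
    [[0,0,85],0],
    [[0,0,105],0],
    [[0,0,115],0]
  ]
}}

```text
time: 6.33
tool_pos: [430.6, -274.1, 154.9]
tcp_rot: [179.9, 0.1, 80.0]
ft_force: [1.2, -0.5, -3.0]
finger_gap: 37.9
```

```bash
python3 - <<'E'
from h import *; from bench import r
s=r.snapshot("side");x=r.sense();print(x["tool_pos"],x["ft_force"],x["finger_gap"],x["time"])
cv2.imwrite("pics/s6.png",cv2.resize(s["pixels"][220:370,200:350,::-1],None,fx=4,fy=4,interpolation=cv2.INTER_CUBIC))
E
```

```text
[ 431.40993509 -274.6359553   156.24933312] [ 1.52914971 -0.18986051 -0.9734677 ] 37.75623174234132 6.3833
```

View pics/s6.png

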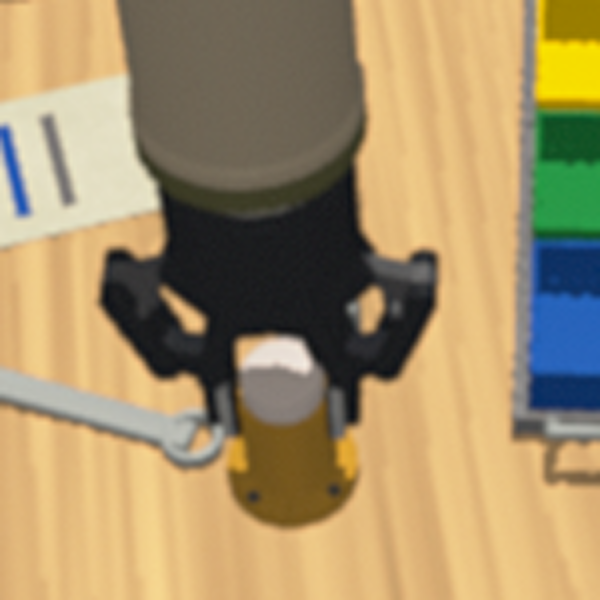

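{"fn": "drive_tool", "kwargs": {
  "moves": [
    [[6,10,0],0],
    [[18,32,0],0],
    [[34,61,0],0],
    [[52,93,0],0],
    [[70,125,0],0],
    [[88,157,0],0],
    [[106,189,0],0],
    [[124,221,0],0]
  ]
}}

```text
time: 7.05
tool_pos: [553.5, -49.9, 150.2]
tcp_rot: [-179.8, -0.0, 80.0]
ft_force: [0.2, -0.2, -3.5]
finger_gap: 37.8
```

{"fn": "drive_tool", "kwargs": {
  "moves": [
    [[18,32,0],-0.5],
    [[36,64,0],-1],
    [[54,97,0],-1.5],
    [[72,129,0],-1.5],
    [[85,154,0],-1.5],
    [[94,169,0],-1.5],
    [[99,176,0],-1.5],
    [[99,176,0],-1.5]
  ]
}}

```text
time: 7.72
tool_pos: [652.4, 125.4, 150.1]
tcp_rot: [-179.8, 0.0, 78.7]
ft_force: [0.1, -0.5, -3.9]
finger_gap: 37.6
```

```bash
python3 - <<'E'
from h import *; from bench import r
s=r.snapshot("side");s=r.snapshot("side");s=r.snapshot("side");x=r.sense();print(x["tool_pos"],x["ft_force"],x["finger_gap"],x["time"])
cv2.imwrite("pics/s7.png",cv2.resize(s["pixels"][90:290,250:450,::-1],None,fx=3,fy=3,interpolation=cv2.INTER_CUBIC))
E
```

```text
[652.2295857  122.35189051 151.31209764] [ 0.32832589 -0.73000968 -3.55116615] 37.78964037329264 7.8667
```

View pics/s7.png

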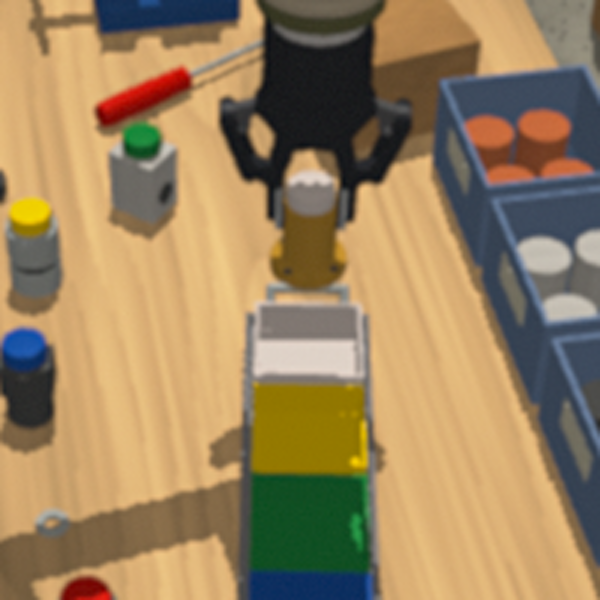

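{"fn": "drive_tool", "kwargs": {
  "moves": [
    [[2,1,-5],0],
    [[2,1,-20],0],
    [[2,1,-40],0],
    [[2,1,-60],0],
    [[2,1,-78],0],
    [[2,1,-90],0],
    [[2,1,-96],0],
    [[2,1,-98],0]
  ]
}}

```text
time: 8.53
tool_pos: [654.2, 123.6, 53.0]
tcp_rot: [-179.9, 0.0, 78.5]
ft_force: [-0.1, 0.2, -3.5]
finger_gap: 38.0
```

{"fn": "drive_tool", "kwargs": {
  "moves": [
    [[0,0,-1],0],
    [[0,0,-2],0],
    [[0,0,-3],0],
    [[0,0,-4],0],
    [[0,0,-5],0],
    [[0,0,-5],0],
    [[0,0,-5],0],
    [[0,0,-5],0]
  ]
}}

```text
time: 9.2
tool_pos: [655.2, 124.4, 49.5]
tcp_rot: [180.0, -0.0, 78.5]
ft_force: [0.4, -0.1, -1.7]
finger_gap: 37.9
```

```bash
python3 - <<'E'
from h import *; from bench import r
s=r.snapshot("side");x=r.sense();print(x["tool_pos"],x["ft_force"],x["finger_gap"],x["time"])
cv2.imwrite("pics/s8.png",cv2.resize(s["pixels"][140:290,280:430,::-1],None,fx=4,fy=4,interpolation=cv2.INTER_CUBIC))
E
```

```text
[655.17345264 124.42387454  49.47830332] [-0.44999491 -0.41645723 -3.11735888] 37.80645248765988 9.25
```

View pics/s8.png

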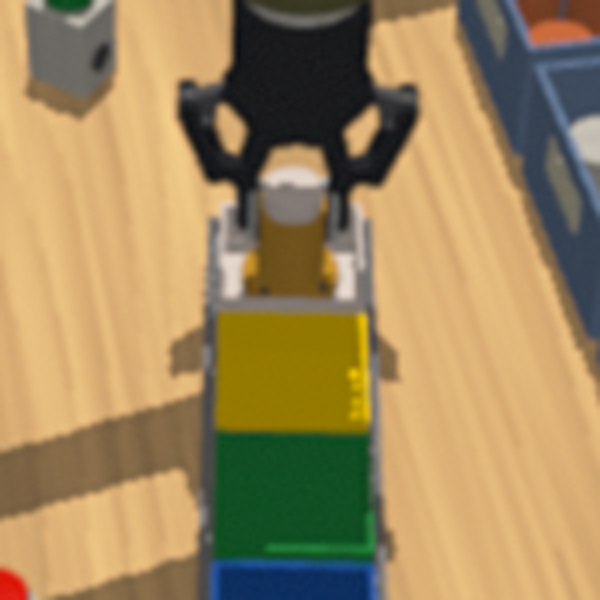

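{"fn": "drive_tool", "kwargs": {
  "moves": [
    [[0,0,-1],0],
    [[0,0,-2],0],
    [[0,0,-3],0],
    [[0,0,-4],0],
    [[0,0,-4],0],
    [[0,0,-4],0],
    [[0,0,-4],0],
    [[0,0,-4],0]
  ]
}}

```text
time: 9.92
tool_pos: [655.1, 124.4, 45.4]
tcp_rot: [-180.0, 0.0, 78.5]
ft_force: [1.0, 0.0, -3.4]
finger_gap: 38.0
```

{"fn": "drive_tool", "kwargs": {
  "moves": [
    [[0,0,-1],0],
    [[0,0,-1.5],0],
    [[0,0,-1.5],0],
    [[0,0,-1.5],0],
    [[0,0,-1.5],0],
    [[0,0,-1.5],0],
    [[0,0,-1.5],0],
    [[0,0,-1.5],0]
  ]
}}

```text
time: 10.58
tool_pos: [655.4, 124.4, 44.9]
tcp_rot: [180.0, -0.0, 78.5]
ft_force: [-3.1, -0.3, 6.2]
finger_gap: 38.2
```

{"fn": "drive_tool", "kwargs": {
  "moves": [
    [[0,0,0],0],
    [[0,0,0],0],
    [[0,0,0],0],
    [[0,0,0],0],
    [[0,0,4],0],
    [[0,0,10],0],
    [[0,0,20],0],
    [[0,0,35],0]
  ],
  "fingers": 49
}}

```text
time: 11.25
tool_pos: [654.3, 124.3, 78.8]
tcp_rot: [-179.9, 0.0, 78.5]
ft_force: [0.0, -0.1, -0.2]
finger_gap: 49.1
```

{"fn": "drive_tool", "kwargs": {
  "moves": [
    [[0,0,20],0],
    [[0,0,40],0],
    [[0,0,60],0],
    [[0,0,75],0],
    [[0,0,80],0],
    [[0,0,80],0],
    [[0,0,80],0],
    [[0,0,80],0]
  ]
}}

```text
time: 11.92
tool_pos: [654.4, 124.3, 157.6]
tcp_rot: [-179.9, 0.0, 78.5]
ft_force: [-0.3, 0.3, 0.6]
finger_gap: 48.7
```

```bash
python3 - <<'E'
from h import *; from bench import r
s=r.snapshot("side");x=r.sense();print(x["tool_pos"],x["ft_force"],x["finger_gap"],x["time"])
cv2.imwrite("pics/s9.png",cv2.resize(s["pixels"][90:290,250:450,::-1],None,fx=3,fy=3,interpolation=cv2.INTER_CUBIC))
t=r.snapshot("top");print(comps(t["pixels"],"blue",(140,280,350,325)),comps(t["pixels"],"yellow",(140,280,300,325)))
E
```

```text
[654.17446098 124.28957803 157.25369607] [-0.61397759 -0.35337539 -0.13566184] 49.15480293464415 11.9667
[] [([194.1, 295.0], [191, 288, 8, 14, 65])]
```

View pics/s9.png

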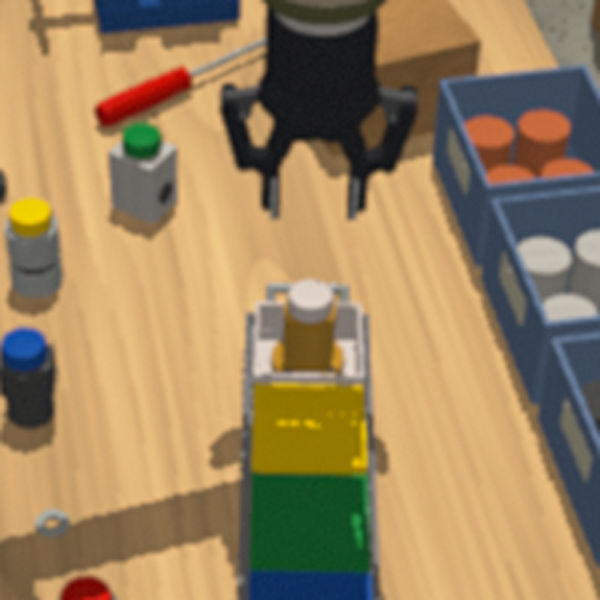

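{"fn": "drive_tool", "kwargs": {
  "moves": [
    [[-8,18,0],7],
    [[-24,55,0],14],
    [[-40,92,0],21],
    [[-56,129,0],28],
    [[-72,166,0],35],
    [[-86,198,0],42],
    [[-95,220,0],49],
    [[-99,229,0],56]
  ],
  "fingers": 80
}}

```text
time: 12.68
tool_pos: [553.5, 356.8, 157.6]
tcp_rot: [-179.9, -0.1, 135.1]
ft_force: [0.5, -0.0, -0.1]
finger_gap: 80.1
```

{"fn": "drive_tool", "kwargs": {
  "moves": [
    [[0,0,-10],2.5],
    [[0,0,-25],2.5],
    [[0,0,-40],2.5],
    [[0,0,-50],2.5],
    [[0,0,-55],2.5],
    [[0,0,-55],2.5],
    [[0,0,-55],2.5],
    [[0,0,-55],2.5]
  ]
}}

```text
time: 13.35
tool_pos: [556.7, 353.6, 104.9]
tcp_rot: [179.9, 0.0, 137.0]
ft_force: [0.0, -0.1, 0.8]
finger_gap: 80.0
```

```bash
python3 - <<'E'
from h import *; from bench import r
s=r.snapshot("side");s=r.snapshot("side");x=r.sense();print(x["tool_pos"],x["tcp_rot"],x["ft_force"],x["finger_gap"],x["time"])
cv2.imwrite("pics/s10.png",cv2.resize(s["pixels"][70:220,220:370,::-1],None,fx=4,fy=4,interpolation=cv2.INTER_CUBIC))
E
```

```text
[556.85515195 353.67328803 105.14922704] [1.79898284e+02 3.38808300e-02 1.37013290e+02] [0.28739416 0.37492678 0.51377488] 79.83999433878779 13.45
```

View pics/s10.png

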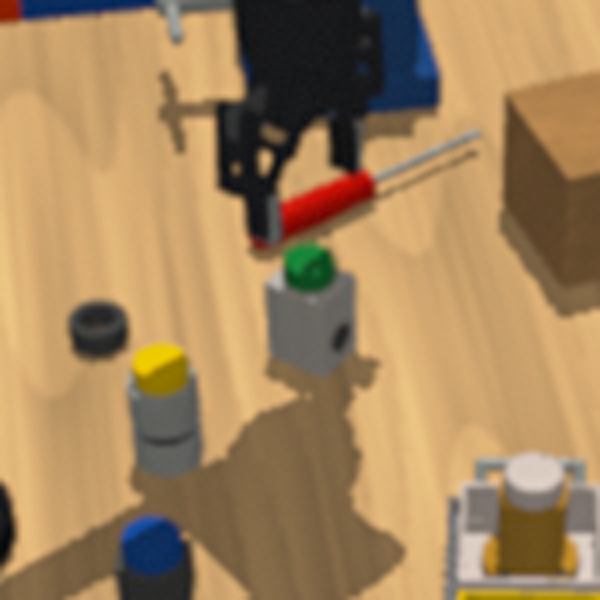

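{"fn": "drive_tool", "kwargs": {
  "moves": [
    [[-1,0,-6],0],
    [[-1,0,-20],0],
    [[-1,0,-35],0],
    [[-1,0,-50],0],
    [[-1,0,-60],0],
    [[-1,0,-67],0],
    [[-1,0,-67],0],
    [[-1,0,-67],0]
  ]
}}

```text
time: 14.12
tool_pos: [554.7, 353.2, 36.0]
tcp_rot: [-179.9, -0.0, 137.0]
ft_force: [-0.3, 0.3, 0.5]
finger_gap: 80.0
```

{"fn": "drive_tool", "kwargs": {
  "moves": [
    [[0,0,0],0],
    [[0,0,0],0],
    [[0,0,0],0],
    [[0,0,0],0],
    [[0,0,0],0],
    [[0,0,0],0],
    [[0,0,0],0],
    [[0,0,0],0]
  ],
  "fingers": 20
}}

```text
time: 14.78
tool_pos: [556.1, 354.0, 38.5]
tcp_rot: [179.9, 0.0, 137.0]
ft_force: [-0.2, 0.5, 5.3]
finger_gap: 38.9
```

{"fn": "drive_tool", "kwargs": {
  "moves": [
    [[0,0,3],0],
    [[0,0,10],0],
    [[0,0,25],0],
    [[0,0,45],0],
    [[0,0,65],0],
    [[0,0,85],0],
    [[0,0,105],0],
    [[0,0,115],0]
  ]
}}

```text
time: 15.45
tool_pos: [556.4, 354.0, 156.3]
tcp_rot: [179.8, 0.1, 137.0]
ft_force: [-0.1, 0.4, -3.1]
finger_gap: 38.4
```

```bash
python3 - <<'E'
from h import *; from bench import r
s=r.snapshot("side");s=r.snapshot("side");x=r.sense();print(x["tool_pos"],x["tcp_rot"],x["ft_force"],x["finger_gap"],x["time"])
cv2.imwrite("pics/s11.png",cv2.resize(s["pixels"][30:230,200:400,::-1],None,fx=3,fy=3,interpolation=cv2.INTER_CUBIC))
E
```

```text
[556.70544907 354.24702073 155.58905147] [1.79707004e+02 1.01254712e-01 1.37022771e+02] [ 0.00551925 -0.51978881 -3.00942824] 38.490598734999814 15.55
```

View pics/s11.png

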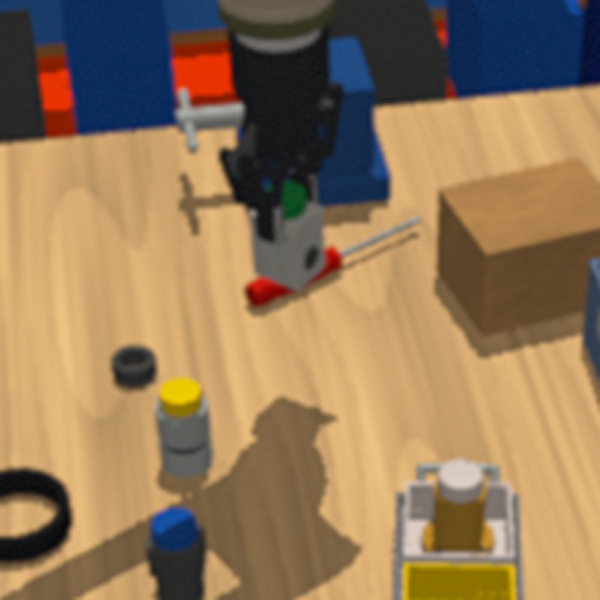

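{"fn": "drive_tool", "kwargs": {
  "moves": [
    [[1,-10,0],-2],
    [[5,-33,0],-6],
    [[9,-63,0],-12],
    [[14,-96,0],-18],
    [[19,-130,0],-24],
    [[24,-164,0],-30],
    [[29,-198,0],-36],
    [[34,-232,0],-42]
  ]
}}

```text
time: 16.22
tool_pos: [587.5, 118.9, 149.5]
tcp_rot: [-179.8, 0.0, 94.6]
ft_force: [0.8, 0.1, -2.9]
finger_gap: 38.7
```

{"fn": "drive_tool", "kwargs": {
  "moves": [
    [[5,-34,0],-5],
    [[10,-68,0],-10],
    [[15,-102,0],-14],
    [[20,-134,0],-16.5],
    [[23,-158,0],-16.5],
    [[26,-172,0],-16.5],
    [[27,-179,0],-16.5],
    [[27,-179,0],-16.5]
  ]
}}

```text
time: 16.88
tool_pos: [615.4, -58.8, 150.5]
tcp_rot: [-179.9, 0.0, 78.4]
ft_force: [-0.1, 0.9, -3.0]
finger_gap: 38.7
```

```bash
python3 - <<'E'
from h import *; from bench import r
s=r.snapshot("side");s=r.snapshot("side");s=r.snapshot("side");x=r.sense();print(x["tool_pos"],x["tcp_rot"],x["ft_force"],x["finger_gap"],x["time"])
E
```

```text
[615.73736415 -56.16064366 151.33247239] [-1.79936318e+02 -3.31056249e-02  7.85762059e+01] [ 0.07368126  0.86288043 -3.4141325 ] 39.012896694854035 17.0333
```

{"fn": "drive_tool", "kwargs": {
  "moves": [
    [[1,-1,-5],0],
    [[1,-1,-20],0],
    [[1,-1,-40],0],
    [[1,-1,-60],0],
    [[1,-1,-78],0],
    [[1,-1,-90],0],
    [[1,-1,-97],0],
    [[1,-1,-100],0]
  ]
}}

```text
time: 17.7
tool_pos: [616.3, -57.8, 50.4]
tcp_rot: [-179.9, 0.0, 78.6]
ft_force: [-0.0, -0.3, -3.8]
finger_gap: 38.5
```

{"fn": "drive_tool", "kwargs": {
  "moves": [
    [[0,0,-1],0],
    [[0,0,-2],0],
    [[0,0,-3],0],
    [[0,0,-4],0],
    [[0,0,-5],0],
    [[0,0,-5],0],
    [[0,0,-5],0],
    [[0,0,-5],0]
  ]
}}

```text
time: 18.37
tool_pos: [617.2, -58.7, 47.0]
tcp_rot: [180.0, -0.0, 78.5]
ft_force: [0.9, 0.6, -3.2]
finger_gap: 39.0
```

```bash
python3 - <<'E'
from h import *; from bench import r
s=r.snapshot("side");x=r.sense();print(x["tool_pos"],x["ft_force"],x["finger_gap"],x["time"])
cv2.imwrite("pics/s12.png",cv2.resize(s["pixels"][180:330,280:430,::-1],None,fx=4,fy=4,interpolation=cv2.INTER_CUBIC))
E
```

```text
[617.19174504 -58.66788328  47.03025241] [ 0.02026644  0.60973476 -3.3980212 ] 38.65229565021096 18.4167
```

View pics/s12.png

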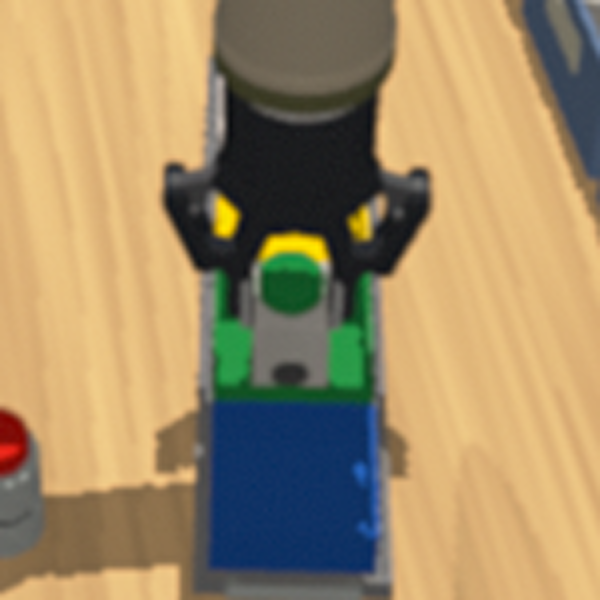

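{"fn": "drive_tool", "kwargs": {
  "moves": [
    [[0,1,-1],0],
    [[0,1,-2],0],
    [[0,1,-3],0],
    [[0,1,-3],0],
    [[0,1,-3],0],
    [[0,1,-3],0],
    [[0,1,-3],0],
    [[0,1,-3],0]
  ]
}}

```text
time: 19.08
tool_pos: [617.4, -57.5, 45.4]
tcp_rot: [180.0, -0.0, 78.5]
ft_force: [-4.9, 0.5, 8.8]
finger_gap: 38.5
```

{"fn": "drive_tool", "kwargs": {
  "moves": [
    [[0,0,0],0],
    [[0,0,0],0],
    [[0,0,0],0],
    [[0,0,0],0],
    [[0,0,4],0],
    [[0,0,10],0],
    [[0,0,20],0],
    [[0,0,35],0]
  ],
  "fingers": 49
}}

```text
time: 19.75
tool_pos: [616.3, -57.5, 78.8]
tcp_rot: [-179.9, 0.0, 78.5]
ft_force: [0.2, 0.0, -0.2]
finger_gap: 49.1
```

{"fn": "drive_tool", "kwargs": {
  "moves": [
    [[0,0,25],0],
    [[0,0,55],0],
    [[-10,10,75],0.5],
    [[-35,33,80],1],
    [[-62,58,80],1.5],
    [[-90,84,80],1.5],
    [[-118,110,80],1.5],
    [[-140,131,80],1.5]
  ]
}}

```text
time: 20.42
tool_pos: [475.5, 74.8, 160.0]
tcp_rot: [179.9, -0.0, 80.0]
ft_force: [0.3, 0.4, -0.3]
finger_gap: 48.8
```

{"fn": "drive_tool", "kwargs": {
  "moves": [
    [[-20,19,0],0],
    [[-34,32,0],0],
    [[-42,39,0],0],
    [[-44,41,0],0],
    [[-44,41,-10],0],
    [[-44,41,-25],0],
    [[-44,41,-40],0],
    [[-44,41,-45],0]
  ],
  "fingers": 80
}}

```text
time: 21.08
tool_pos: [432.5, 113.3, 111.2]
tcp_rot: [-179.8, 0.1, 80.0]
ft_force: [-1.0, -0.4, -1.1]
finger_gap: 80.3
```

```bash
python3 - <<'E'
from h import *; from bench import r
s=r.snapshot("side");s=r.snapshot("side");x=r.sense();print(x["tool_pos"],x["tcp_rot"],x["ft_force"],x["finger_gap"],x["time"])
cv2.imwrite("pics/s13.png",cv2.resize(s["pixels"][130:330,200:400,::-1],None,fx=3,fy=3,interpolation=cv2.INTER_CUBIC))
E
```

```text
[432.50018558 113.51542152 112.24498125] [-1.79830740e+02  7.02699297e-02  7.99692542e+01] [ 0.45900288 -0.23686341  0.95869722] 79.96150660296563 21.1833
```

View pics/s13.png

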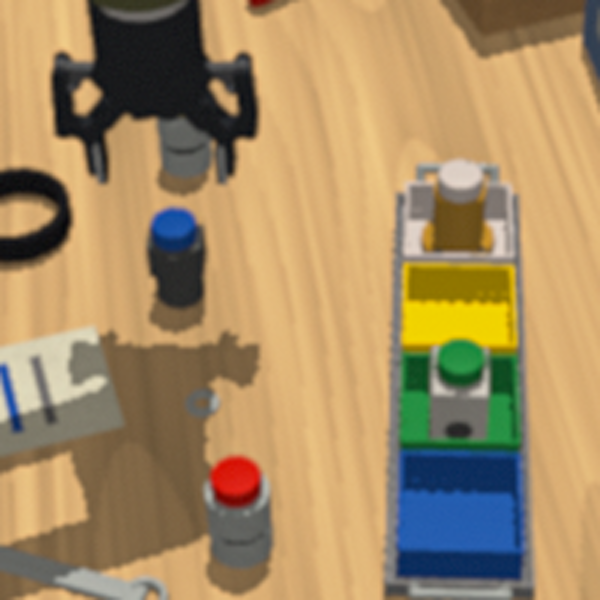

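{"fn": "drive_tool", "kwargs": {
  "moves": [
    [[1,1,-6],0],
    [[1,1,-20],0],
    [[1,1,-38],0],
    [[1,1,-55],0],
    [[1,1,-66],0],
    [[1,1,-72],0],
    [[1,1,-72],0],
    [[1,1,-72],0]
  ]
}}

```text
time: 21.85
tool_pos: [434.5, 115.4, 42.3]
tcp_rot: [180.0, -0.0, 80.0]
ft_force: [1.5, -0.4, 0.7]
finger_gap: 79.9
```

{"fn": "drive_tool", "kwargs": {
  "moves": [
    [[0,0,0],0],
    [[0,0,0],0],
    [[0,0,0],0],
    [[0,0,0],0],
    [[0,0,0],0],
    [[0,0,0],0],
    [[0,0,0],0],
    [[0,0,0],0]
  ],
  "fingers": 20
}}

```text
time: 22.52
tool_pos: [435.2, 115.6, 43.0]
tcp_rot: [179.9, -0.0, 80.0]
ft_force: [-0.4, 0.6, 6.1]
finger_gap: 40.5
```

{"fn": "drive_tool", "kwargs": {
  "moves": [
    [[0,0,3],0],
    [[0,0,10],0],
    [[0,0,25],0],
    [[0,0,45],0],
    [[0,0,65],0],
    [[0,0,85],0],
    [[0,0,105],0],
    [[0,0,115],0]
  ]
}}

```text
time: 23.18
tool_pos: [434.8, 115.5, 159.5]
tcp_rot: [179.9, -0.0, 80.0]
ft_force: [0.5, -0.5, -3.1]
finger_gap: 40.2
```

```bash
python3 - <<'E'
from h import *; from bench import r
s=r.snapshot("side");s=r.snapshot("side");x=r.sense();print(x["tool_pos"],x["tcp_rot"],x["ft_force"],x["finger_gap"],x["time"])
cv2.imwrite("pics/s14.png",cv2.resize(s["pixels"][130:330,200:400,::-1],None,fx=3,fy=3,interpolation=cv2.INTER_CUBIC))
E
```

```text
[435.34381083 115.60473314 158.90995936] [ 1.79803279e+02 -6.63159433e-02  8.00252437e+01] [-0.25269101 -0.11061556 -4.38392122] 40.272395251536466 23.2833
```

View pics/s14.png

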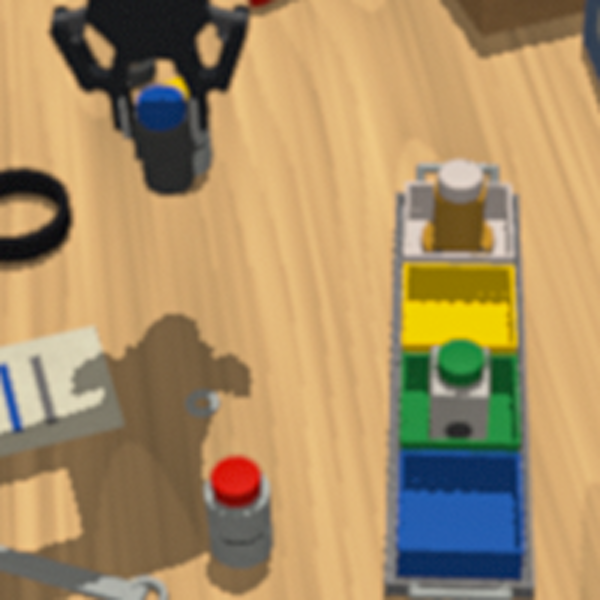

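{"fn": "drive_tool", "kwargs": {
  "moves": [
    [[5,-8,0],0],
    [[16,-26,0],0],
    [[34,-55,0],-0.5],
    [[54,-87,0],-1],
    [[74,-119,0],-1.5],
    [[94,-151,0],-1.5],
    [[114,-183,0],-1.5],
    [[132,-212,0],-1.5]
  ]
}}

```text
time: 23.95
tool_pos: [565.7, -99.2, 154.1]
tcp_rot: [-179.8, 0.0, 78.5]
ft_force: [1.2, -0.3, -3.2]
finger_gap: 40.5
```

{"fn": "drive_tool", "kwargs": {
  "moves": [
    [[14,-23,0],0],
    [[24,-39,0],0],
    [[30,-48,0],0],
    [[31,-51,0],0],
    [[31,-51,0],0],
    [[31,-51,0],0],
    [[31,-51,-10],0],
    [[31,-51,-25],0]
  ]
}}

```text
time: 24.62
tool_pos: [598.2, -146.9, 133.3]
tcp_rot: [179.8, 0.0, 78.6]
ft_force: [0.1, -0.8, -3.3]
finger_gap: 40.5
```

```bash
python3 - <<'E'
from h import *; from bench import r
s=r.snapshot("side");s=r.snapshot("side");s=r.snapshot("side");x=r.sense();print(x["tool_pos"],x["tcp_rot"],x["ft_force"],x["finger_gap"],x["time"])
E
```

```text
[ 595.44419409 -146.10722145  129.86147797] [-1.79778570e+02 -3.43800586e-02  7.85934494e+01] [ 0.28259191  0.35221181 -4.44193471] 40.40132475845723 24.7667
```

{"fn": "drive_tool", "kwargs": {
  "moves": [
    [[2,-1,-5],0],
    [[2,-1,-18],0],
    [[2,-1,-34],0],
    [[2,-1,-50],0],
    [[2,-1,-62],0],
    [[2,-1,-70],0],
    [[2,-1,-74],0],
    [[2,-1,-76],0]
  ]
}}

```text
time: 25.43
tool_pos: [598.8, -148.5, 55.1]
tcp_rot: [-179.9, -0.0, 78.5]
ft_force: [0.4, -0.2, -3.0]
finger_gap: 40.1
```

{"fn": "drive_tool", "kwargs": {
  "moves": [
    [[0,0,-1],0],
    [[0,0,-2],0],
    [[0,0,-3],0],
    [[0,0,-3],0],
    [[0,0,-3],0],
    [[0,0,-3],0],
    [[0,0,-3],0],
    [[0,0,-3],0]
  ]
}}

```text
time: 26.1
tool_pos: [599.2, -148.6, 53.1]
tcp_rot: [180.0, 0.0, 78.5]
ft_force: [-0.3, -0.1, -3.4]
finger_gap: 40.1
```

```bash
python3 - <<'E'
from h import *; from bench import r
s=r.snapshot("side");x=r.sense();print(x["tool_pos"],x["ft_force"],x["finger_gap"],x["time"])
cv2.imwrite("pics/s15.png",cv2.resize(s["pixels"][220:370,280:430,::-1],None,fx=4,fy=4,interpolation=cv2.INTER_CUBIC))
E
```

```text
[ 599.15534496 -148.57996474   52.97110051] [-0.51825582 -0.0785572  -3.11440927] 40.331250029515395 26.15
```

View pics/s15.png

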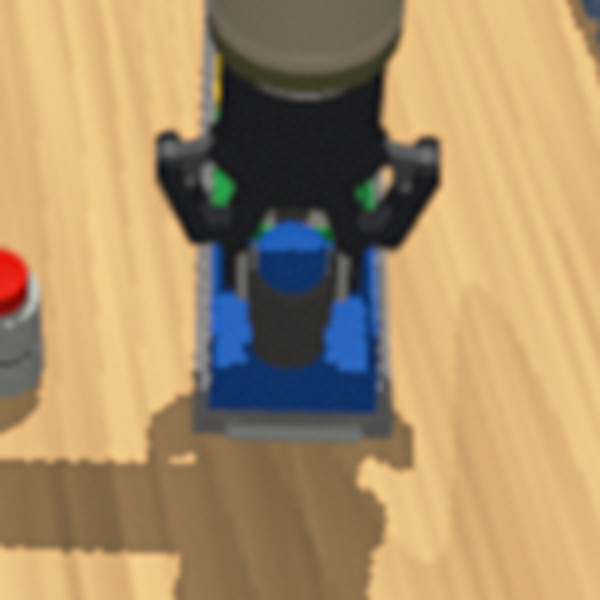

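Centred, still about 3 mm above the floor.

{"fn": "drive_tool", "kwargs": {
  "moves": [
    [[0,1,-1],0],
    [[0,1,-2],0],
    [[0,1,-3],0],
    [[0,1,-3.5],0],
    [[0,1,-3.5],0],
    [[0,1,-3.5],0],
    [[0,1,-3.5],0],
    [[0,1,-3.5],0]
  ]
}}

```text
time: 26.82
tool_pos: [599.2, -147.6, 50.1]
tcp_rot: [180.0, 0.0, 78.5]
ft_force: [-4.2, 2.1, 6.6]
finger_gap: 40.0
```

{"fn": "drive_tool", "kwargs": {
  "moves": [
    [[0,0,0],0],
    [[0,0,0],0],
    [[0,0,0],0],
    [[0,0,0],0],
    [[0,0,4],0],
    [[0,0,10],0],
    [[0,0,20],0],
    [[0,0,35],0]
  ],
  "fingers": 50
}}

```text
time: 27.48
tool_pos: [598.4, -147.3, 84.3]
tcp_rot: [-179.9, -0.0, 78.5]
ft_force: [0.4, 0.3, 0.6]
finger_gap: 50.2
```

{"fn": "drive_tool", "kwargs": {
  "moves": [
    [[0,0,25],0],
    [[0,0,55],0],
    [[-4,11,75],0],
    [[-12,34,80],0],
    [[-23,66,80],0],
    [[-35,100,80],0],
    [[-47,134,80],0],
    [[-59,168,80],0]
  ]
}}

```text
time: 28.15
tool_pos: [539.8, 21.6, 165.9]
tcp_rot: [179.9, -0.0, 78.5]
ft_force: [0.5, 0.3, -0.6]
finger_gap: 50.0
```

{"fn": "drive_tool", "kwargs": {
  "moves": [
    [[-12,34,0],0],
    [[-24,68,0],0],
    [[-36,102,0],0],
    [[-48,136,0],0],
    [[-60,170,0],0],
    [[-72,204,0],0],
    [[-80,230,0],0],
    [[-85,244,0],0]
  ],
  "fingers": 80
}}

```text
time: 28.82
tool_pos: [454.2, 267.5, 165.9]
tcp_rot: [179.9, -0.1, 78.7]
ft_force: [1.0, -1.0, 0.1]
finger_gap: 80.1
```

```bash
python3 - <<'E'
from h import *; from bench import r
s=r.snapshot("side");s=r.snapshot("side");s=r.snapshot("side");x=r.sense();print(x["tool_pos"],x["tcp_rot"],x["ft_force"],x["finger_gap"],x["time"])
cv2.imwrite("pics/s16.png",cv2.resize(s["pixels"][90:340,180:430,::-1],None,fx=2.4,fy=2.4,interpolation=cv2.INTER_CUBIC))
E
```

```text
[454.97681022 265.46207423 165.50911056] [ 1.79934520e+02 -3.86995387e-02  7.86701838e+01] [0.62437359 0.01024473 0.13790457] 79.84055629260034 28.9667
```

View pics/s16.png

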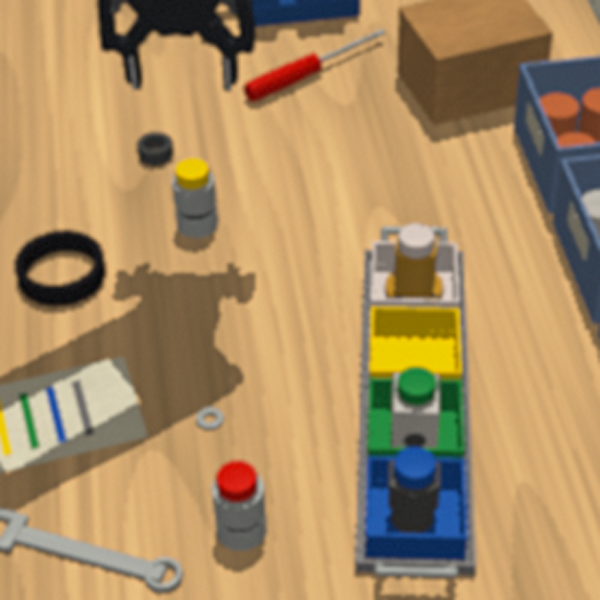

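{"fn": "drive_tool", "kwargs": {
  "moves": [
    [[-1,2,-6],0],
    [[-2,2,-24],0],
    [[-2,2,-44],0],
    [[-2,2,-62],0],
    [[-2,2,-70],0],
    [[-2,2,-75],0],
    [[-2,2,-75],0],
    [[-2,2,-75],0]
  ]
}}

```text
time: 29.63
tool_pos: [453.7, 266.2, 90.1]
tcp_rot: [180.0, -0.0, 78.5]
ft_force: [-0.1, -0.1, 0.4]
finger_gap: 79.9
```

```bash
python3 - <<'E'
from h import *; from bench import r
s=r.snapshot("side");x=r.sense();print(x["tool_pos"],x["tcp_rot"],x["ft_force"],x["finger_gap"],x["time"])
E
```

```text
[454.03396709 266.45644402  90.55962389] [ 1.79922328e+02 -5.46457135e-02  7.84949732e+01] [ 0.03042163  0.01900656 -0.09180674] 79.85958023117941 29.6833
```

{"fn": "drive_tool", "kwargs": {
  "moves": [
    [[-1,2,-6],0],
    [[-1,2,-16],0],
    [[-1,2,-28],0],
    [[-1,2,-38],0],
    [[-1,2,-45],0],
    [[-1,2,-49],0],
    [[-1,2,-49],0],
    [[-1,2,-49],0]
  ]
}}

```text
time: 30.35
tool_pos: [451.9, 268.3, 40.0]
tcp_rot: [-180.0, 0.0, 78.5]
ft_force: [-0.7, -0.4, 0.1]
finger_gap: 79.7
```

{"fn": "drive_tool", "kwargs": {
  "moves": [
    [[0,0,0],0],
    [[0,0,0],0],
    [[0,0,0],0],
    [[0,0,0],0],
    [[0,0,0],0],
    [[0,0,0],0],
    [[0,0,0],0],
    [[0,0,0],0]
  ],
  "fingers": 20
}}

```text
time: 31.02
tool_pos: [452.9, 268.7, 41.5]
tcp_rot: [179.9, -0.1, 78.5]
ft_force: [-0.8, -0.4, 6.2]
finger_gap: 41.5
```

{"fn": "drive_tool", "kwargs": {
  "moves": [
    [[0,0,3],0],
    [[0,0,10],0],
    [[0,0,25],0],
    [[0,0,45],0],
    [[0,0,65],0],
    [[0,0,85],0],
    [[0,0,105],0],
    [[0,0,115],0]
  ]
}}

```text
time: 31.68
tool_pos: [453.0, 268.8, 158.3]
tcp_rot: [179.9, -0.1, 78.5]
ft_force: [1.0, 0.8, -2.1]
finger_gap: 41.5
```

```bash
python3 - <<'E'
from h import *; from bench import r
s=r.snapshot("side");s=r.snapshot("side");x=r.sense();print(x["tool_pos"],x["tcp_rot"],x["ft_force"],x["finger_gap"],x["time"])
cv2.imwrite("pics/s17.png",cv2.resize(s["pixels"][60:260,180:380,::-1],None,fx=3,fy=3,interpolation=cv2.INTER_CUBIC))
E
```

```text
[453.41826228 269.02429254 157.74552016] [ 1.79811955e+02 -1.42537540e-01  7.85239277e+01] [ 0.55142941 -0.11997514 -1.81429948] 41.61306467127601 31.7833
```

View pics/s17.png

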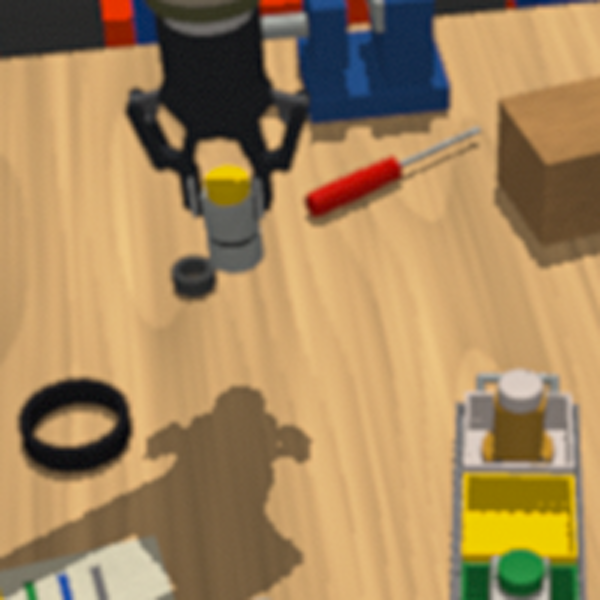

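{"fn": "drive_tool", "kwargs": {
  "moves": [
    [[6,-8,0],0],
    [[18,-23,0],0],
    [[36,-47,0],0],
    [[58,-75,0],0],
    [[82,-106,0],0],
    [[106,-137,0],0],
    [[128,-166,0],0],
    [[148,-192,0],0]
  ]
}}

```text
time: 32.45
tool_pos: [600.1, 73.3, 152.7]
tcp_rot: [-179.8, 0.1, 78.5]
ft_force: [0.3, 1.0, -2.5]
finger_gap: 41.4
```

{"fn": "drive_tool", "kwargs": {
  "moves": [
    [[16,-20,0],0],
    [[27,-35,0],0],
    [[33,-42,0],0],
    [[34,-44,0],0],
    [[34,-44,0],0],
    [[34,-44,0],0],
    [[34,-44,0],0],
    [[34,-44,0],0]
  ]
}}

```text
time: 33.12
tool_pos: [633.6, 33.6, 155.4]
tcp_rot: [-180.0, -0.0, 78.6]
ft_force: [-0.3, 0.8, -2.1]
finger_gap: 41.6
```

```bash
python3 - <<'E'
from h import *; from bench import r
s=r.snapshot("side");s=r.snapshot("side");s=r.snapshot("side");x=r.sense();print(x["tool_pos"],x["tcp_rot"],x["ft_force"],x["finger_gap"],x["time"])
E
```

```text
[633.95665294  33.1322228  155.629999  ] [ 1.79982980e+02 -6.42134512e-03  7.85849090e+01] [ 0.08093472 -0.13040525 -2.64845327] 41.67920410534231 33.2667
```

{"fn": "drive_tool", "kwargs": {
  "moves": [
    [[1,0,-5],0],
    [[1,0,-20],0],
    [[1,0,-40],0],
    [[1,0,-60],0],
    [[1,0,-78],0],
    [[1,0,-90],0],
    [[1,0,-97],0],
    [[1,0,-100],0]
  ]
}}

```text
time: 33.93
tool_pos: [634.3, 32.5, 53.9]
tcp_rot: [-179.9, 0.0, 78.5]
ft_force: [-0.2, -0.7, -2.9]
finger_gap: 41.7
```

{"fn": "drive_tool", "kwargs": {
  "moves": [
    [[0,0,-1],0],
    [[0,0,-2],0],
    [[0,0,-3],0],
    [[0,0,-4],0],
    [[0,0,-4],0],
    [[0,0,-4],0],
    [[0,0,-4],0],
    [[0,0,-4],0]
  ]
}}

```text
time: 34.6
tool_pos: [635.2, 32.4, 51.6]
tcp_rot: [180.0, -0.0, 78.5]
ft_force: [1.2, 0.2, -3.5]
finger_gap: 41.4
```

```bash
python3 - <<'E'
from h import *; from bench import r
s=r.snapshot("side");x=r.sense();print(x["tool_pos"],x["ft_force"],x["finger_gap"],x["time"])
cv2.imwrite("pics/s18.png",cv2.resize(s["pixels"][160:310,280:430,::-1],None,fx=4,fy=4,interpolation=cv2.INTER_CUBIC))
E
```

```text
[635.20647336  32.36998824  51.5493351 ] [ 0.80095209  0.06237813 -2.03015391] 41.92705183965894 34.65
```

View pics/s18.png

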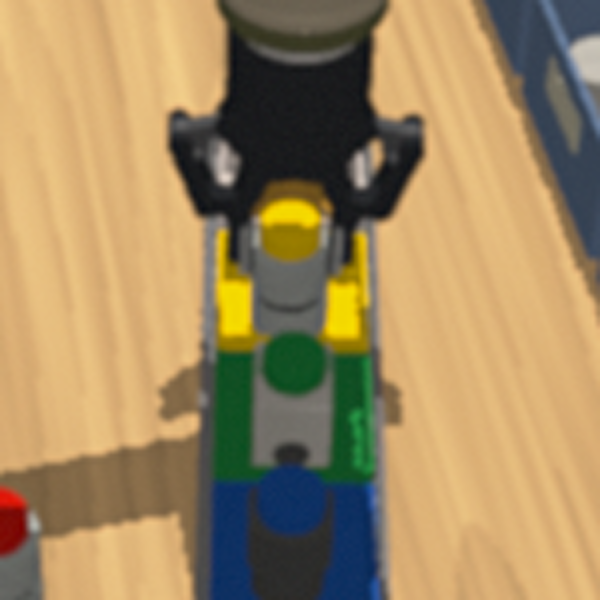

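{"fn": "drive_tool", "kwargs": {
  "moves": [
    [[0,0,-1],0],
    [[0,0,-2],0],
    [[0,0,-3],0],
    [[0,0,-3.5],0],
    [[0,0,-3.5],0],
    [[0,0,-3.5],0],
    [[0,0,-3.5],0],
    [[0,0,-3.5],0]
  ]
}}

```text
time: 35.32
tool_pos: [635.3, 32.4, 48.5]
tcp_rot: [180.0, -0.0, 78.5]
ft_force: [-3.3, -0.6, 5.0]
finger_gap: 41.4
```

Contact. Release, lift, and move aside toward the robot for a clear view.

{"fn": "drive_tool", "kwargs": {
  "moves": [
    [[0,0,0],0],
    [[0,0,0],0],
    [[0,0,0],0],
    [[0,0,0],0],
    [[0,0,4],0],
    [[0,0,10],0],
    [[0,0,20],0],
    [[0,0,35],0]
  ],
  "fingers": 52
}}

```text
time: 35.98
tool_pos: [634.3, 32.4, 82.7]
tcp_rot: [-179.9, 0.0, 78.5]
ft_force: [-0.5, 0.7, 0.0]
finger_gap: 52.1
```

{"fn": "drive_tool", "kwargs": {
  "moves": [
    [[0,0,20],0],
    [[0,0,45],0],
    [[0,0,75],0],
    [[-5,10,100],0],
    [[-15,35,110],0],
    [[-27,65,110],0],
    [[-39,95,110],0],
    [[-51,125,110],0]
  ]
}}

```text
time: 36.65
tool_pos: [584.1, 158.5, 195.0]
tcp_rot: [179.9, -0.1, 78.5]
ft_force: [0.2, 0.7, -0.7]
finger_gap: 52.1
```

{"fn": "drive_tool", "kwargs": {
  "moves": [
    [[-12,30,0],0],
    [[-24,60,0],0],
    [[-36,90,0],0],
    [[-48,120,0],0],
    [[-60,150,0],0],
    [[-68,170,0],0],
    [[-70,176,0],0],
    [[-70,176,0],0]
  ]
}}

```text
time: 37.32
tool_pos: [513.6, 335.1, 194.0]
tcp_rot: [179.9, -0.1, 78.7]
ft_force: [-0.2, -0.4, 0.7]
finger_gap: 52.0
```

```bash
python3 - <<'E'
from h import *; from bench import r
s=r.snapshot("side");s=r.snapshot("side");t=r.snapshot("top");x=r.sense();print(x["tool_pos"],x["qd"].round(2),x["ft_force"],x["finger_gap"],x["time"])
cv2.imwrite("pics/s19.png",s["pixels"][:,:,::-1]);cv2.imwrite("pics/t19.png",cv2.resize(t["pixels"][160:340,220:520,::-1],None,fx=2.6,fy=2.6))
print("red",[onz(t,a,75)[:2].round(1) for a,b in comps(t["pixels"],"red",(380,220,520,325))])
E
```

```text
[514.78748709 332.39489793 193.35915978] [-0.76  0.09  0.26  0.14 -0.07  0.21] [-0.00717184 -1.46546691  0.37099853] 51.82892917667476 37.4667
red [array([ 539.9, -361.9]), array([ 452.6, -132.3])]
```

View pics/s19.png

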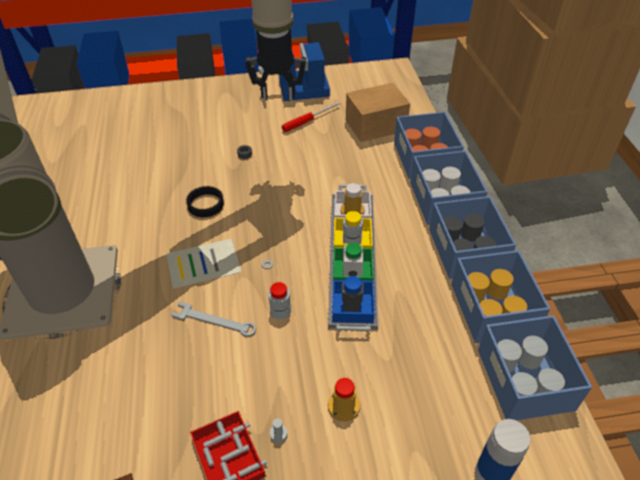

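View pics/t19.png

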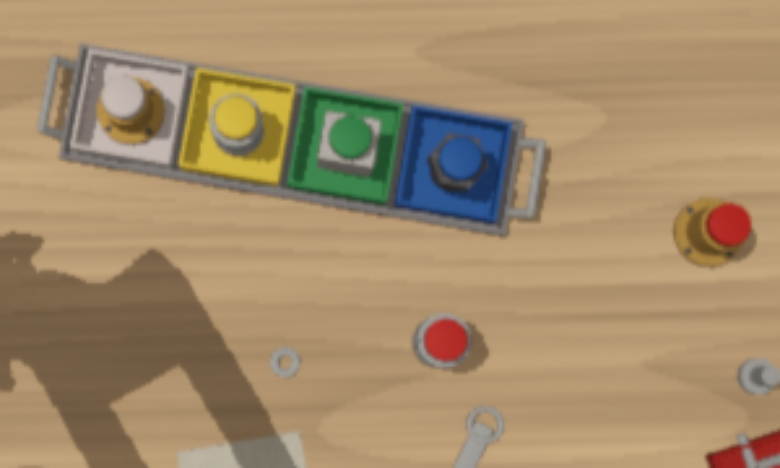

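Both views show every part upright in its own bin: top crop has white at (130,108), yellow (236,122), green (350,142) and blue (460,162). The reds have not moved. I'll do one numeric check and then hand in.

```bash
python3 - <<'E'
from h import *; from bench import r
t=r.snapshot("top")
B=dict(white=(653.9,123.4),yellow=(635.5,33.2),green=(617.1,-56.9),blue=(598.6,-147))
px=dict(white=(220+125/2.6,160+97/2.6),yellow=(220+236/2.6,160+118/2.6),green=(220+351/2.6,160+136/2.6),blue=(220+460/2.6,160+159/2.6))
for c in B: p=onz(t,px[c],83)[:2];print(c,(p-B[c]).round(1))
x=r.sense();print(np.abs(x["qd"]).max(),x["time"])
r.hand_in()
E
```

```text
white [-1.3 -2.7]
yellow [-2.  -1.9]
green [-0.4 -4. ]
blue [-2.5 -0.9]
0.2520119156548692 37.5167
the job is handed in; nothing more can be done
```

The white, green, blue and yellow parts each stand upright, cap on top, in the bin of their cap's colour. I handed the job in at about 37.5 s; `hand_in` gave no verdict.

**Parts:** the last top view put each cap within about 4 mm of its bin's centre. Both views showed the parts upright, and all were released. I did not measure their heights above the bin floors. I opened the gripper only after the wrist force showed the part touching down.

**Red rejects:** both caps measured exactly where they did at the start (452.6, -132.3 and 539.9, -361.9 mm).

**Robot:** it ended parked at about z = 193 mm, with nothing in its grip and no contact. It was still creeping slightly in the last reading, at about 0.25 degrees/s.

**What disagreed:**
- **Fingertip height:** the fingertips looked higher in the images than the tool data implied. My first grip on the white part read only 37 mm, so I regripped it 8 mm lower before lifting.
- **Finger gap:** it read about 2 mm under the true width on all four grips. I took this to be give in the pads.

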